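Check the bakery hot plate with a surface probe

ROBOT

A 6-joint arm with a two-finger parallel gripper is mounted at the origin on the work surface. World frame = base frame: x ahead of the robot, y to its left, z up, the work surface at z = 0. Lengths are in m, angles in rad, forces in N, time in s.
With the tool pointing down it reaches from about 0.3 to 0.775 m from the base axis. Payload 14.6 kg.
Tool frame: the origin (TCP) lies on the centre line of the jaws, within the pads' length; the fingertips stand 14 mm ahead of it and the grasp point (between the pads) lies 5 mm behind it; x points along the fingers, y is the direction in which the jaws open and shut, and the axes are right-handed (so a half turn about x gives the same grasp; the last joint's range is limited). The gripper opens to 94 mm and grips with 3 to 60 N. Pads are 16 mm wide; open, the fingers measure 119 mm over their backs; the gripper's body (75 mm by 177 mm) begins 78 mm behind the grasp point.
Start: joints at [-0.067, 0.3, 1.521, -0, 1.321, -0.067], TCP at [0.55, -0, 0.219] pointing down, gripper open.
Joint ranges: [-3.03, 3.03], [-0.79, 2.21], [0.23, 2.52], [-1.04, 4.18], [0, 3.07], [-2.55, 2.55]. Speed limits (rad/s): [2.22, 2.22, 2.57, 3.14, 3.14, 3.14].

INTERFACE

Orientations are given as [roll, pitch, yaw] about the fixed x, y, z axes, in that order (R = Rz(yaw) Ry(pitch) Rx(roll)).
In Python, from station import * gives the robot as it stands. The module is installed in compiled form; this text tells all that it offers.
- The arm moves only by the shell command python3 -m handwheel 'ROWS' [FORCE]. ROWS is JSON, a list of rows, each a list of 3 entries, a list of its own where there are three numbers: the shift along the tool's x, y, z in mm, then the turn about the tool's x in rad, then the gripper command: -1 is fully open, 1 is shut, values between are in proportion. In form: [[[dx, dy, dz], spin, gripper], ...]. A call has exactly 5 rows; each row is the pose to reach, as a shift and turn from the pose measured when the call began, along the tool's axes at that moment; what a row does not reach only later rows make up. A row lasts 1/10 s, in which the tool goes at most 50 mm and 8.59 degrees, less where a joint would pass 70% of its speed; a pose out of reach is approached as far as the arm can. A call with a gripper value outside its range is refused whole. The fingers move at their own pace and stop on an object; FORCE is the grip in N (left out, the last holds). Time passes only in rows, so rows that repeat a pose let the fingers close, or fill a call up. It gives the time, the measured TCP pose, the force and the opening at its end, in the units of the state.
- get_obs(): the state, without advancing time (a new reading comes with each control period).
- camera(name): name is "scene" or "side" or "wrist"; returns (picture, depth): 384x512x3 uint8, blue, green, red; 384x512 float32, m along the optical axis (not along the pixel's ray), 0 where there is no reading.
- camera_info(name): a dict with "fx", "fy", "cx", "cy" (pixels), "extrinsics" (4x4, takes a point from camera to world coordinates). Camera axes: x right, y down, z forward; pixel columns grow to the right and rows downward; lengths in m; the calibration is good to about 2 mm. A picture is of the moment at which its call begins: read the wrist's pose just before it. camera_info takes no time and is no camera call; for the wrist camera it gives the pose at the moment of the call.
- hand_in(): hands the job in, once; it reports no verdict.
The state is a dict: "time_s": time; "qpos": joint angles; "joint_vel": joint speeds; "tau": joint torques, N m; "ee_pos": TCP position; "eef_rot": TCP orientation; "force": force on the tool from outside, world axes, zero at the start; "moment": the same for the moment, N m; "grip_width": finger opening in m.
Only numpy, scipy, OpenCV 4.12 (cv2) and the standard library are available. Lean on these libraries where they do the work, as an engineer would, in place of code of your own. Each camera call takes 0.05 s, during which the arm holds its last target. There are 200 camera calls.

TASK

Take the surface-temperature probe out of its holder and zero it by pressing its tip down on the sprung round pad until the pad is fully down and staying there a moment. Then set the tip inside the ring mark on the sloping hot plate, with the probe square to the plate and pressing lightly, so that the sprung tip is pushed about halfway in, and finish while still holding it there. Keep the gripper off the hot plate and leave everything else where it is.

Things in the scene. Friction and masses are not known exactly. Their poses are not given: they have to be found in the camera images.
- probe: surface-temperature probe, 140 to 230 g, upright in its holder, tip down. Black box head 34 mm (its x) by 46 mm (its y) by 56 mm high, display on top; below it a steel shank 20 mm thick, then the sprung copper tip. Origin: centre of the head's underside; z points up to the head: head z 0 to 56 mm, shank 0 to -50, tip face at -70 mm when out. Grip the head across its 34 mm
- tip_face (a point): centre of the flat round face (18 mm in diameter) of the probe's copper tip; moves with the tip; its axes are those of the probe (z points from the tip up to the head)
- tip (a joint): how far the probe's sprung tip is pushed in, m: 0 fully out, 0.014 hard against its stop. The spring gives about 0.5 N at the start of its travel and 7 N at the end (0.48 N per mm)
- holder: probe holder, fixed: grey foot 90 x 90 x 8 mm with an upright tube, 60 mm outer and 25 mm inner diameter; the probe's head rests on its rim, 85 mm above the table, and must be lifted 70 mm for the tip to come clear. Origin: centre of the underside; z up
- pad_base: zeroing pad, fixed: grey round housing 60 mm in diameter and 12 mm high that carries the sprung steel pad, 44 mm in diameter. Origin: centre of the underside; z up
- pad_top (a point): centre of the sprung pad's top face, 22 mm above the table when the pad is up; moves down with the pad
- pad (a joint): how far the sprung pad is pressed down, m: 0 up, 0.006 fully down. It starts to move at about 1.2 N and is fully down at 4 N. The probe's tip gives way too: from first touch the head comes down about 14 mm until the pad is fully down
- hotplate: sloping hot plate, fixed: grey housing topped by an aluminium plate 200 x 260 mm that slopes 0.35 rad (20 degrees) down towards its front (its -x side); 50 mm high in front, 120 mm at the back. Origin: centre of the underside; z up. Three dark marks on the plate: a ring, a square outline, a cross
- spot (a point): centre of the ring mark (dark, flush, 32 mm in diameter) on the plate's face, left of the plate's middle seen from the robot, about 78 mm above the table, 60 mm or more from the edges and other marks; its z axis is square to the plate, pointing up out of it (leaning towards the front), x up the slope
- tins: bystander: stack of aluminium pie tins, 144 mm across, 78 mm high; origin: centre of its underside
- loaf_tin: bystander: dark open loaf tin, 100 x 240 x 70 mm high; origin: centre of its underside
- jar: bystander: amber jar with steel lid, 72 mm across, 110 mm high; origin: centre of its underside
- bottle: bystander: white bottle, 60 mm across, 190 mm high; origin: centre of its underside
- cutter: bystander: steel ring cutter, 72 mm across, 32 mm high; origin: centre of its underside
- bun: bystander: brown bun, 84 mm across, 46 mm high; origin: centre of its underside
- brush: bystander: pastry brush lying down, about 200 mm long; origin: centre of its underside
- scraper: bystander: dough scraper lying flat, 90 x 130 x 20 mm; origin: centre of its underside

How it is judged:
By the outcome, as a careful person would: the job done as asked, in the order asked, and still so for the second after the job is handed in, while the arm keeps its last pose, push and grip.
It also fails if it takes over 48 s, if anything falls off the work surface, if the arm or the gripper's body presses on something with over 40 N, if the wrist force passes 120 N, or if a joint passes its speed limit or range.

## Working session

There is one attempt and no reset: what is moved stays moved. The work goes in short steps, Python scripts to look and compute and a shell command to move; the robot and the scene stay as the last step left them, time stands still between calls to the robot, and variables do not carry over. Pictures are saved under pics/ and viewed, about 8 in all and at most 12, crops included, and the job is handed in when it is done.

```bash
mkdir -p pics; ls
python3 - <<'E'
from station import *
import cv2,numpy as np
o=get_obs();print(o)
for n in ["scene","side","wrist"]:
    i=camera_info(n);p,d=camera(n);cv2.imwrite(f"pics/{n}0.png",p);np.savez(f"{n}0.npz",p=p,d=d,E=i["extrinsics"],k=[i["fx"],i["fy"],i["cx"],i["cy"]])
    print(n,i)
a=[cv2.imread(f"pics/{n}0.png") for n in ["scene","side"]]
E
```

```text
pics
{'time_s': 0.0, 'qpos': array([-6.65872717e-02,  3.00473705e-01,  1.52160611e+00,  1.02341244e-05,
        1.32069377e+00, -6.65920739e-02]), 'joint_vel': array([-0.00081846, -0.00183321, -0.00065473, -0.00087578,  0.00122016,
        0.00096898]), 'tau': array([-1.53750298e-03, -5.31805658e+01, -3.52735734e+01,  7.07558286e-02,
        2.43994006e-02, -4.79655944e-05]), 'ee_pos': array([5.49744603e-01, 2.36488933e-05, 2.18874303e-01]), 'eef_rot': array([-1.64578212,  1.56961534,  3.06660912]), 'force': array([0.36057341, 0.6173463 , 0.41846264]), 'moment': array([-0.01386577,  0.01946671,  0.02606149]), 'grip_width': 0.0937896138331666}
scene {'fx': 381.6852320984723, 'fy': 381.6852320984723, 'cx': 255.6925192666981, 'cy': 184.01573992798393, 'extrinsics': array([[-0.79946085,  0.43106005, -0.41838927,  1.07871148],
       [ 0.60041392,  0.59554697, -0.53369179,  0.58153041],
       [ 0.01911726, -0.67787244, -0.73493094,  0.98798259],
       [ 0.        ,  0.        ,  0.        ,  1.        ]])}
side {'fx': 383.9707382552977, 'fy': 383.9707382552977, 'cx': 257.9104999876816, 'cy': 188.08946564965254, 'extrinsics': array([[-0.56937695,  0.5231384 , -0.63414202,  1.37988082],
       [ 0.82203854,  0.36973267, -0.43307088,  0.50571743],
       [ 0.00790702, -0.76786976, -0.64055719,  0.91514143],
       [ 0.        ,  0.        ,  0.        ,  1.        ]])}
wrist {'fx': 322.56586243950784, 'fy': 322.56586243950784, 'cx': 257.1100957399206, 'cy': 192.46817506712975, 'extrinsics': array([[ 9.99999709e-01,  6.85890073e-04, -3.33610407e-04,
         5.49485979e-01],
       [ 5.60609119e-04, -9.57552053e-01, -2.88259867e-01,
         8.51423431e-02],
       [-5.17163912e-04,  2.88259596e-01, -9.57552159e-01,
         3.83854022e-01],
       [ 0.00000000e+00,  0.00000000e+00,  0.00000000e+00,
         1.00000000e+00]])}
```

View pics/scene0.png

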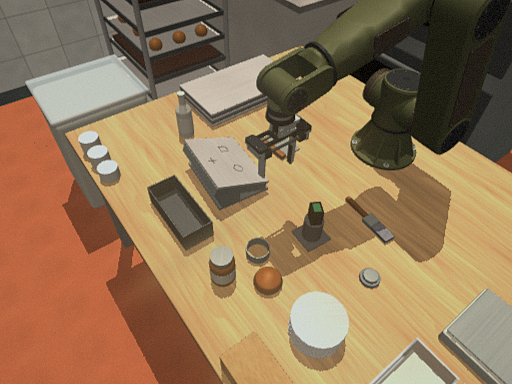

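View pics/side0.png

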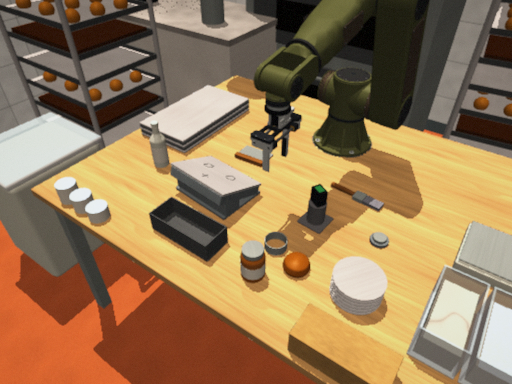

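The scene view shows the probe head at about (316,212), the pad at (370,277) and the plate with its marks at (223,150), (238,168) and (211,161). The side view agrees. Next I'll unproject with depth and zoom in.

```bash
cat > h.py <<'E'
import numpy as np,cv2
def load(n):
    z=np.load(n+".npz");return z["p"],z["d"],z["E"],z["k"]
def cloud(n):
    p,d,E,k=load(n);v,u=np.mgrid[:384,:512]
    c=np.stack([(u-k[2])/k[0]*d,(v-k[3])/k[1]*d,d],-1)
    w=c@E[:3,:3].T+E[:3,3];w[d<=0]=np.nan
    return p,w
def ray(n,u,v,z):
    p,d,E,k=load(n);r=E[:3,:3]@np.array([(u-k[2])/k[0],(v-k[3])/k[1],1]);o=E[:3,3]
    return o+r*(z-o[2])/r[2]
E
python3 - <<'E'
from h import *
np.set_printoptions(precision=4,suppress=True)
for n,pts in [("scene0",[(316,208),(370,275),(223,149),(238,168),(211,161),(245,172)]),("side0",[(320,187),(379,239),(208,163),(210,176),(235,178)])]:
    p,w=cloud(n)
    for u,v in pts: print(n,u,v,w[v,u])
    # table pixels: pad
    x,y,z=np.moveaxis(w,-1,0)
    print("table z med",np.nanmedian(z[np.abs(z)<.02]))
    hd=(z>.128)&(z<.15)&(abs(x-.5)<.25)&(y>.0)&(y<.45); print("head-top pts",hd.sum(),np.nanmean(w[hd],0),np.nanmin(w[hd],0),np.nanmax(w[hd],0))
a,b=cv2.imread("pics/scene0.png"),cv2.imread("pics/side0.png")
f=lambda im,u,v,s,k:cv2.resize(im[v:v+s*3//4,u:u+s],(400,300),interpolation=cv2.INTER_CUBIC)
g=np.vstack([np.hstack([f(a,175,125,100,4),f(b,165,145,100,4)]),np.hstack([f(a,290,195,100,4),f(b,290,180,100,4)])])
cv2.imwrite("pics/crop0.png",g)
E
```

```text
scene0 316 208 [0.5138 0.1435 0.1427]
scene0 370 275 [0.4762 0.3515 0.0211]
scene0 223 149 [ 0.5534 -0.2814  0.0783]
scene0 238 168 [ 0.5654 -0.1723  0.0789]
scene0 211 161 [ 0.6348 -0.2283  0.1068]
scene0 245 172 [ 0.5554 -0.1458  0.0755]
table z med -0.00011679331633279721
head-top pts 183 [0.5145 0.1455 0.1394] [0.489  0.1179 0.128 ] [0.537  0.1693 0.1454]
side0 320 187 [0.4989 0.1411 0.1439]
side0 379 239 [0.4857 0.3558 0.0263]
side0 208 163 [ 0.5329 -0.2982  0.0723]
side0 210 176 [ 0.6142 -0.2173  0.0995]
side0 235 178 [ 0.5435 -0.1643  0.0693]
table z med 0.0011040299894857775
head-top pts 149 [0.5139 0.1446 0.1397] [0.4852 0.1162 0.1283] [0.5335 0.1695 0.1464]
```

View pics/crop0.png

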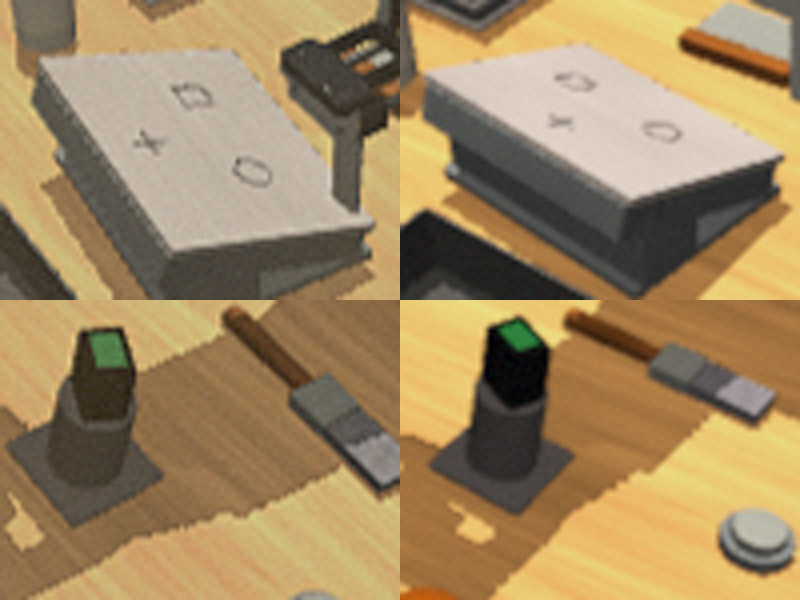

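View pics/wrist0.png

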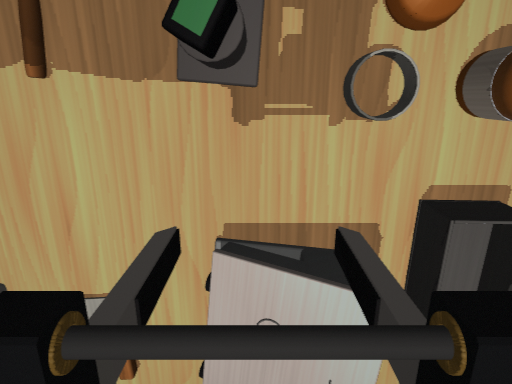

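The top-left crop settles it: the ring is at scene (238,168), the square outline at (223,149) and the cross at (211,161). The wrist view shows the head turned by about 30° at (200,20). Next I'll work out precise poses.

```bash
cat > m.py <<'E'
from h import *
from station import *
from scipy.spatial.transform import Rotation as Ro
np.set_printoptions(precision=4,suppress=True)
def plane(w):
    c=w.mean(0);n=np.linalg.svd(w-c,full_matrices=False)[2][2];n*=np.sign(n[2]);return c,n
E
python3 - <<'E'
from m import *
o=get_obs();print("toolR\n",Ro.from_euler("xyz",o["eef_rot"]).as_matrix())
P=[]
for n in ["scene0","side0"]:
    p,w=cloud(n);x,y,z=np.moveaxis(w,-1,0)
    s=(x>.5)&(x<.68)&(y>-.33)&(y<-.13)&(z>.05)&(z<.13)
    q=w[s];c,nn=plane(q)
    for _ in range(4): q=q[abs((q-c)@nn)<.004];c,nn=plane(q)
    print(n,"plate c",c,"n",nn,"tilt",np.arccos(nn[2]),"n yaw",np.arctan2(-nn[1],-nn[0]))
    hd=(z>.1375)&(z<.15)&(abs(x-.51)<.1)&(abs(y-.145)<.06)
    r=cv2.minAreaRect((w[hd][:,:2]*1000).astype(np.float32));print("head top",hd.sum(),r)
    # green display
    hsv=cv2.cvtColor(p,cv2.COLOR_BGR2HSV);g=cv2.inRange(hsv,(45,80,40),(85,255,255))>0
    g&=(abs(x-.51)<.1)&(abs(y-.145)<.08)
    if g.sum(): 
        uv=np.argwhere(g)[:,::-1];q=np.array([ray(n,u,v,.141) for u,v in uv]);print("display",len(q),q.mean(0),cv2.minAreaRect((q[:,:2]*1000).astype(np.float32)))
    pd=(z>.017)&(z<.027)&(abs(x-.476)<.05)&(abs(y-.355)<.05)
    uv=np.argwhere(pd)[:,::-1];q=np.array([ray(n,u,v,.022) for u,v in uv]);print("pad",pd.sum(),cv2.minEnclosingCircle((q[:,:2]*1000).astype(np.float32)))
    # ring: dark pixels in plate near ring
    k=(abs(x-.56)<.035)&(abs(y+.172)<.035)&(z>.06)
    gr=cv2.cvtColor(p,cv2.COLOR_BGR2GRAY);
    d=k&(gr<np.median(gr[k])-25); 
    E=load(n)[2];
    q=w[d];print("ring",d.sum(),cv2.fitEllipse(np.argwhere(d)[:,::-1].astype(np.float32)),q.mean(0),np.median(gr[k]),q.min(0),q.max(0))
E
```

```text
toolR
 [[-0.0008  1.     -0.    ]
 [ 0.0001 -0.     -1.    ]
 [-1.     -0.0008 -0.0001]]
scene0 plate c [ 0.5857 -0.2193  0.087 ] n [-0.3342  0.0324  0.942 ] tilt 0.342371440144142 n yaw -0.09676802568012678
head top 146 ((512.0665893554688, 144.2427215576172), (48.47144317626953, 33.76754379272461), 64.27620697021484)
display 69 [0.5087 0.1412 0.141 ] ((508.4700622558594, 140.88038635253906), (29.616567611694336, 22.048330307006836), 54.006412506103516)
pad 170 ((477.8095703125, 352.3625793457031), 22.461441040039062)
ring 28 ((237.65769958496094, 167.59451293945312), (5.534538269042969, 9.69385814666748), 114.27996063232422) [ 0.5666 -0.1727  0.0788] 182.0 [ 0.5465 -0.1964  0.0701] [ 0.5808 -0.1537  0.0859]
side0 plate c [ 0.5757 -0.2171  0.085 ] n [-0.3161  0.0238  0.9484] tilt 0.32256305261390705 n yaw -0.07527585265189601
head top 110 ((510.0759582519531, 143.81378173828125), (48.25285339355469, 33.71543884277344), 59.05439758300781)
display 55 [0.5033 0.142  0.141 ] ((503.166259765625, 141.77366638183594), (33.223838806152344, 22.671600341796875), 61.902366638183594)
pad 125 ((479.8150939941406, 351.2743225097656), 28.9186954498291)
ring 18 ((230.20785522460938, 177.68382263183594), (4.094402313232422, 9.0742769241333), 102.83226776123047) [ 0.5577 -0.1743  0.0772] 207.0 [ 0.5435 -0.1931  0.0693] [ 0.5769 -0.155   0.0848]
```

```bash
python3 -m handwheel '[[[-50,0,0],0,-1],[[-100,0,0],0,-1],[[-100,0,0],0,-1],[[-100,0,0],0,-1],[[-100,0,0],0,-1]]'
```

```text
time_s: 0.65
ee_pos: [0.5496, -0.0, 0.3176]
eef_rot: [-1.627, 1.568, 3.085]
force: [-0.8, 0.8, 0.5]
grip_width: 0.0941
```

Pad ≈ (0.479,0.352) and ring ≈ (0.563,-0.173,0.078). The plate normal leans to -x, and the head's long side is at ~62°. The moves can't tilt the tool directly, so I'll test early, empty-handed, whether an out-of-reach target leaves it tilted outward, which is what the plate needs.

```bash
python3 -m handwheel '[[[0,50,0],0,-1],[[0,100,0],0,-1],[[0,150,0],0,-1],[[0,200,0],0,-1],[[0,250,0],0,-1]]'; python3 -m handwheel '[[[0,50,0],0,-1],[[0,100,0],0,-1],[[0,150,0],0,-1],[[0,150,0],0,-1],[[0,150,0],0,-1]]'; python3 -c "
from m import *
o=get_obs();print(o['qpos'],o['ee_pos']);print(Ro.from_euler('xyz',o['eef_rot']).as_matrix())"
```

```text
time_s: 1.15
ee_pos: [0.7586, -0.0002, 0.3164]
eef_rot: [-1.632, 1.564, 3.08]
force: [-0.1, -0.8, -0.5]
grip_width: 0.094
time_s: 1.65
ee_pos: [0.8098, -0.0002, 0.2816]
eef_rot: [1.579, 1.542, 0.008]
force: [0.2, 0.3, -0.4]
grip_width: 0.094
[-0.046   1.0266  0.2349  0.0016  1.8515 -0.0455] [ 0.8098 -0.0002  0.2816]
[[ 0.0287  0.9996 -0.    ]
 [ 0.0002 -0.     -1.    ]
 [-0.9996  0.0287 -0.0002]]
```

There is a slight tilt in the wanted direction (0.029 rad). I'll pull further up and out.

```bash
python3 -m handwheel '[[[-30,40,0],0,-1],[[-60,80,0],0,-1],[[-90,120,0],0,-1],[[-120,160,0],0,-1],[[-150,200,0],0,-1]]'; python3 -c "
from m import *
o=get_obs();print(o['qpos'],o['ee_pos']);print(Ro.from_euler('xyz',o['eef_rot']).as_matrix())"
```

```text
time_s: 2.15
ee_pos: [0.8014, -0.0002, 0.322]
eef_rot: [1.574, 1.509, 0.003]
force: [0.1, 0.5, -1.6]
grip_width: 0.0937
[-0.0469  0.976   0.2352  0.0033  1.8682 -0.0459] [ 0.8014 -0.0002  0.322 ]
[[ 0.0622  0.9981 -0.    ]
 [ 0.0002 -0.     -1.    ]
 [-0.9981  0.0622 -0.0002]]
```

The tilt builds at about 0.033 per call, so I can tilt after zeroing with roughly ten such calls. Pulling down and out should undo it, so I'll try that now.

```bash
python3 -m handwheel '[[[30,40,0],0,-1],[[60,80,0],0,-1],[[90,120,0],0,-1],[[120,160,0],0,-1],[[150,200,0],0,-1]]'; python3 -c "
from m import *
o=get_obs();print(o['qpos'],o['ee_pos']);print(Ro.from_euler('xyz',o['eef_rot']).as_matrix())"
```

```text
time_s: 2.65
ee_pos: [0.8564, -0.0001, 0.1919]
eef_rot: [1.572, 1.478, 0.001]
force: [0.7, 0.1, 0.2]
grip_width: 0.0943
[-0.0442  1.1372  0.2354  0.0043  1.6759 -0.0435] [ 0.8564 -0.0001  0.1919]
[[ 0.0931  0.9957 -0.    ]
 [ 0.0001 -0.     -1.    ]
 [-0.9957  0.0931 -0.0001]]
```

Pulling outward always adds about +0.03. I'll try the inner reach limit to take it off.

```bash
python3 -m handwheel '[[[-40,-30,0],0,-1],[[-80,-70,0],0,-1],[[-110,-120,0],0,-1],[[-130,-170,0],0,-1],[[-150,-220,0],0,-1]]'; python3 -m handwheel '[[[0,-50,0],0,-1],[[0,-100,0],0,-1],[[0,-150,0],0,-1],[[0,-200,0],0,-1],[[0,-250,0],0,-1]]';  python3 -m handwheel '[[[0,-50,0],0,-1],[[0,-100,0],0,-1],[[0,-150,0],0,-1],[[0,-200,0],0,-1],[[0,-250,0],0,-1]]';python3 -c "
from m import *
o=get_obs();print(o['qpos'],o['ee_pos']);print(Ro.from_euler('xyz',o['eef_rot']).as_matrix())"
```

```text
time_s: 3.15
ee_pos: [0.659, -0.0002, 0.3096]
eef_rot: [1.571, 1.476, 0.001]
force: [1.1, -0.8, 1.6]
grip_width: 0.094
time_s: 3.65
ee_pos: [0.41, -0.0001, 0.2859]
eef_rot: [1.57, 1.474, -0.001]
force: [0.8, -0.0, 0.3]
grip_width: 0.0941
time_s: 4.15
ee_pos: [0.174, 0.0001, 0.2612]
eef_rot: [1.579, 1.486, 0.009]
force: [-39.9, 14.7, 26.1]
grip_width: 0.0941
[-0.2431 -0.7908  2.2762  0.0211  1.574  -0.2433] [0.174  0.0001 0.2612]
[[ 0.0848  0.9964  0.0012]
 [ 0.0008  0.0011 -1.    ]
 [-0.9964  0.0848 -0.0007]]
```

A 40 N reading at the inner limit is too near the bounds, so I'll back off at once.

```bash
python3 -m handwheel '[[[0,40,0],0,-1],[[0,80,0],0,-1],[[0,110,0],0,-1],[[0,130,0],0,-1],[[0,130,0],0,-1]]'; python3 -c "
from m import *
o=get_obs();print(o['qpos'],o['ee_pos'],o['force']);print(Ro.from_euler('xyz',o['eef_rot']).as_matrix())"
```

```text
time_s: 4.65
ee_pos: [0.3048, 0.0003, 0.2722]
eef_rot: [1.58, 1.486, 0.011]
force: [0.4, 0.4, -0.5]
grip_width: 0.0938
[-0.1293 -0.3872  2.0596  0.012   1.3858 -0.1326] [0.3048 0.0003 0.2722] [ 0.3977  0.3995 -0.4783]
[[ 0.0842  0.9964  0.0016]
 [ 0.0009  0.0015 -1.    ]
 [-0.9964  0.0842 -0.0008]]
```

The tilt is 0.084 rad (4.8°), which fits within the tube clearance, so I'll accept it. Now I'll move over the head, spinning the jaws onto its 34 mm side.

```bash
python3 -m handwheel '[[[0,40,-28],0.1,-1],[[0,80,-56],0.2,-1],[[0,120,-84],0.3,-1],[[0,160,-112],0.4,-1],[[0,205,-144],0.49,-1]]'; python3 -m handwheel '[[[0,0,0],0,-1],[[0,0,0],0,-1],[[0,0,0],0,-1],[[0,0,0],0,-1],[[0,0,0],0,-1]]';python3 - <<'E'
from m import *
o=get_obs();print(o['qpos'],o['ee_pos'],o['force']);R=Ro.from_euler('xyz',o['eef_rot']).as_matrix();print(R)
i=camera_info("wrist");p,d=camera("wrist");cv2.imwrite("pics/w1.png",p);np.savez("w1.npz",p=p,d=d,E=i["extrinsics"],k=[i["fx"],i["fy"],i["cx"],i["cy"]])
p,w=cloud("w1");x,y,z=np.moveaxis(w,-1,0)
hd=(z>.135)&(z<.148)&(abs(x-.511)<.05)&(abs(y-.144)<.05)
print(hd.sum(),w[hd].mean(0),cv2.minAreaRect((w[hd][:,:2]*1000).astype(np.float32)))
E
```

```text
time_s: 5.15
ee_pos: [0.5054, 0.1428, 0.2899]
eef_rot: [2.076, 1.485, 0.013]
force: [-0.7, -0.6, 0.7]
grip_width: 0.0942
time_s: 5.65
ee_pos: [0.5049, 0.1422, 0.2908]
eef_rot: [2.079, 1.484, 0.015]
force: [-0.3, -1.1, -0.2]
grip_width: 0.0937
[ 0.2131  0.1476  1.5435 -0.0174  1.3655  0.7085] [0.5049 0.1422 0.2908] [-0.2619 -1.0616 -0.1939]
[[ 0.0866  0.8778 -0.4711]
 [ 0.0013 -0.473  -0.8811]
 [-0.9962  0.0757 -0.0421]]
1469 [0.5088 0.1437 0.1406] ((508.728515625, 142.3870086669922), (46.6370849609375, 33.803184509277344), 60.65557861328125)
```

View pics/w1.png

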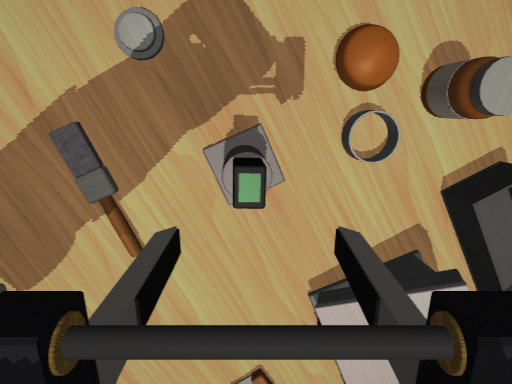

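The wrist view shows the head centred at (249,185), square to the jaws. It measures 46.6×33.8 mm at (0.509,0.143,0.141), which matches the given sizes. Descending now.

```bash
python3 -m handwheel '[[[30,-3,1],0.017,-1],[[65,-6,3],0.017,-1],[[100,-10,5],0.017,-1],[[110,-10,5],0.017,-1],[[110,-10,5],0.017,-1]]'; python3 -m handwheel '[[[25,0,0],0,-1],[[45,0,0],0,-1],[[60,0,0],0,-1],[[67,0,0],0,-1],[[67,0,0],0,-1]]'; python3 -c "
from m import *
o=get_obs();R=Ro.from_euler('xyz',o['eef_rot']).as_matrix();print(o['ee_pos'],R,R.T@(np.array([.509,.143,.113])-o['ee_pos']))"
```

```text
time_s: 6.2
ee_pos: [0.5032, 0.1426, 0.1799]
eef_rot: [2.092, 1.486, 0.011]
force: [0.5, -0.1, 1.5]
grip_width: 0.0939
time_s: 6.7
ee_pos: [0.5093, 0.1427, 0.1139]
eef_rot: [2.093, 1.485, 0.013]
force: [0.6, -0.0, 0.2]
grip_width: 0.0941
[0.5093 0.1427 0.1139] [[ 0.0857  0.8696 -0.4862]
 [ 0.0011 -0.4881 -0.8728]
 [-0.9963  0.0743 -0.0428]] [ 0.0008 -0.0005 -0.0001]
```

```bash
python3 -m handwheel '[[[0,0,0],0,-0.2],[[0,0,0],0,0],[[0,0,0],0,1],[[0,0,0],0,1],[[0,0,0],0,1]]' 35;  python3 -m handwheel '[[[0,0,0],0,1],[[0,0,0],0,1],[[0,0,0],0,1],[[0,0,0],0,1],[[0,0,0],0,1]]' 35; python3 -m handwheel '[[[-15,0,0],0,1],[[-35,0,0],0,1],[[-60,0,0],0,1],[[-85,0,0],0,1],[[-95,0,0],0,1]]'; python3 -c "
from m import *
o=get_obs();R=Ro.from_euler('xyz',o['eef_rot']).as_matrix();print(o['ee_pos'],R)
for n in ['scene','side']:
  i=camera_info(n);p,d=camera(n);np.savez(n+'1.npz',p=p,d=d,E=i['extrinsics'],k=[i['fx'],i['fy'],i['cx'],i['cy']]);cv2.imwrite('pics/'+n+'1.png',p)
a,b=[load(n)[0] for n in ['scene1','side1']]
cv2.imwrite('pics/c1.png',np.hstack([cv2.resize(a[130:280,260:360],(400,600),interpolation=2),cv2.resize(b[110:260,260:360],(400,600),interpolation=2)]))
"
```

```text
time_s: 7.2
ee_pos: [0.5094, 0.1427, 0.1141]
eef_rot: [2.094, 1.485, 0.014]
force: [0.2, 0.3, 0.1]
grip_width: 0.0569
time_s: 7.7
ee_pos: [0.5089, 0.143, 0.114]
eef_rot: [2.1, 1.486, 0.02]
force: [-4.8, 2.6, 3.7]
grip_width: 0.0347
time_s: 8.2
ee_pos: [0.5014, 0.1428, 0.2107]
eef_rot: [2.103, 1.483, 0.022]
force: [-0.3, -0.0, -1.6]
grip_width: 0.0338
[0.5014 0.1428 0.2107] [[ 0.0876  0.8695 -0.4861]
 [ 0.0019 -0.4882 -0.8727]
 [-0.9962  0.0755 -0.0445]]
```

View pics/c1.png

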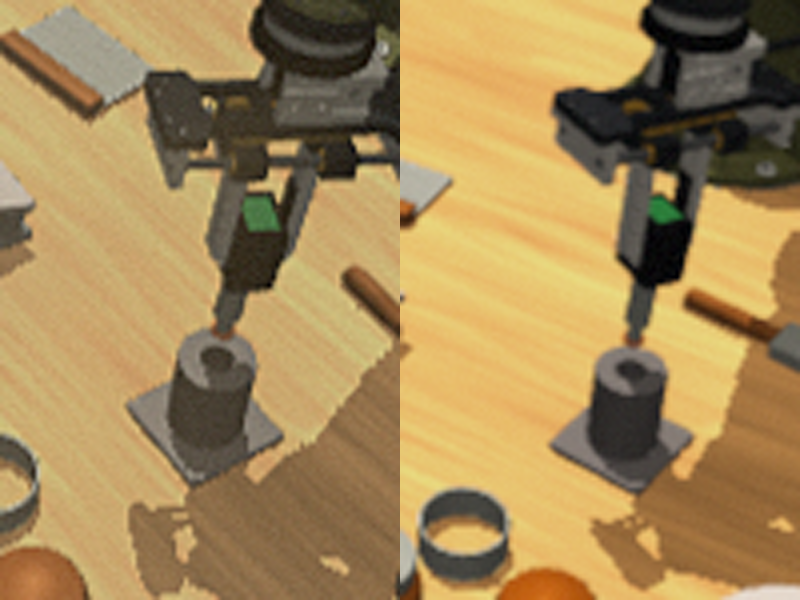

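The probe is lifted, with its copper tip at scene (315.5,213) and side (318,195.5), just over the tube. I'll raise and carry it towards the pad, then check the tip by triangulation.

```bash
cat >> m.py <<'E'
def tri(a):  # [(name,u,v),..]
    A=np.zeros((3,3));b=np.zeros(3)
    for n,u,v in a:
        _,_,E,k=load(n);r=E[:3,:3]@np.array([(u-k[2])/k[0],(v-k[3])/k[1],1]);r/=np.linalg.norm(r)
        M=np.eye(3)-np.outer(r,r);A+=M;b+=M@E[:3,3]
    x=np.linalg.solve(A,b);return x
def copper(n,ctr=None,r=25):
    p,d,_,_=load(n);h=cv2.cvtColor(p,cv2.COLOR_BGR2HSV);m=cv2.inRange(h,(0,90,50),(14,255,255))
    if ctr is not None:
        k=np.zeros_like(m);cv2.circle(k,ctr,r,255,-1);m&=k
    q=np.argwhere(m>0)[:,::-1];return len(q),q.mean(0) if len(q) else None,q.min(0) if len(q) else 0,q.max(0) if len(q) else 0
def green(n):
    p=load(n)[0];h=cv2.cvtColor(p,cv2.COLOR_BGR2HSV);m=cv2.inRange(h,(45,80,40),(85,255,255))
    c,l,s,ce=cv2.connectedComponentsWithStats(m);i=1+np.argmax(s[1:,4]);return ce[i],s[i,4]
E
python3 - <<'E'
from m import *
a=copper("scene1",(315,213),8);b=copper("side1",(318,195),8);print(a,b)
print("copper",tri([("scene1",*a[1]),("side1",*b[1])]) if a[0] and b[0] else 0, tri([("scene1",315.5,213),("side1",318,195.5)]))
g,h=green("scene1"),green("side1");print(g,h,tri([("scene1",*g[0]),("side1",*h[0])]))
g,h=green("scene0"),green("side0");print("before",g,h,tri([("scene0",*g[0]),("side0",*h[0])]))
p,w=cloud("w1");x,y,z=np.moveaxis(w,-1,0);m=(z>.018)&(z<.026)&(abs(x-.478)<.04)&(abs(y-.352)<.04)
print("pad w1",m.sum(),cv2.minEnclosingCircle((w[m][:,:2]*1000).astype(np.float32)),w[m].mean(0))
R=Ro.from_euler('xyz',get_obs()['eef_rot']).as_matrix();T=get_obs()['ee_pos'];print("tip est",T+R@[.099,0,.0044])
E
```

```text
(12, array([315.5833, 212.8333]), array([313, 211]), array([318, 214])) (10, array([318.1, 195. ]), array([316, 194]), array([320, 196]))
copper [0.5132 0.1449 0.1221] [0.5119 0.144  0.1189]
(array([324.5915, 183.169 ]), np.int32(71)) (array([325.5111, 162.4222]), np.int32(45)) [0.5095 0.1511 0.2504]
before (array([316.6812, 207.0725]), np.int32(69)) (array([319.5, 188.5]), np.int32(56)) [0.5169 0.1476 0.1531]
pad w1 1113 ((473.64324951171875, 352.3877258300781), 21.817556381225586) [0.4739 0.3521 0.0216]
tip est [0.5077 0.1392 0.1106]
```

```bash
python3 -m handwheel '[[[-15,0,0],0,1],[[-15,-5,-35],0,1],[[-15,-25,-75],0,1],[[-15,-60,-110],0,1],[[-15,-85,-130],0,1]]'
```

```text
time_s: 8.8
ee_pos: [0.4883, 0.3, 0.2214]
eef_rot: [2.09, 1.486, 0.01]
force: [0.4, 0.6, -1.7]
grip_width: 0.0336
```

Triangulation has a constant bias of about 1 cm, judged against the known head pose. With it removed, the tip agrees with my estimate, TCP + R·(99,0,4.4) mm. The pad is at (0.475,0.352). Moving to about 23 mm above it.

```bash
python3 -m handwheel '[[[5,-25,-18],0,1],[[30,-50,-36],0,1],[[55,-50,-36],0,1],[[72,-50,-36],0,1],[[75,-50,-36],0,1]]';  python3 - <<'E'
from m import *
o=get_obs();R=Ro.from_euler('xyz',o['eef_rot']).as_matrix();print(R[:,0],"tip",o['ee_pos']+R@[.099,0,.0044],o['force'])
for n in ['scene','side']:
  i=camera_info(n);p,d=camera(n);np.savez(n+'2.npz',p=p,d=d,E=i['extrinsics'],k=[i['fx'],i['fy'],i['cx'],i['cy']])
a,b=[load(n)[0] for n in ['scene2','side2']]
cv2.imwrite('pics/c2.png',np.hstack([cv2.resize(a[170:320,320:420],(400,600),interpolation=2),cv2.resize(b[135:285,325:425],(400,600),interpolation=2)]))
E
```

```text
time_s: 9.3
ee_pos: [0.4674, 0.3552, 0.1406]
eef_rot: [2.049, 1.491, -0.03]
force: [-0.2, 0.1, -1.7]
grip_width: 0.0341
[ 0.0798 -0.0024 -0.9968] tip [0.4732 0.3511 0.0418] [-0.194  0.093 -1.682]
```

View pics/c2.png

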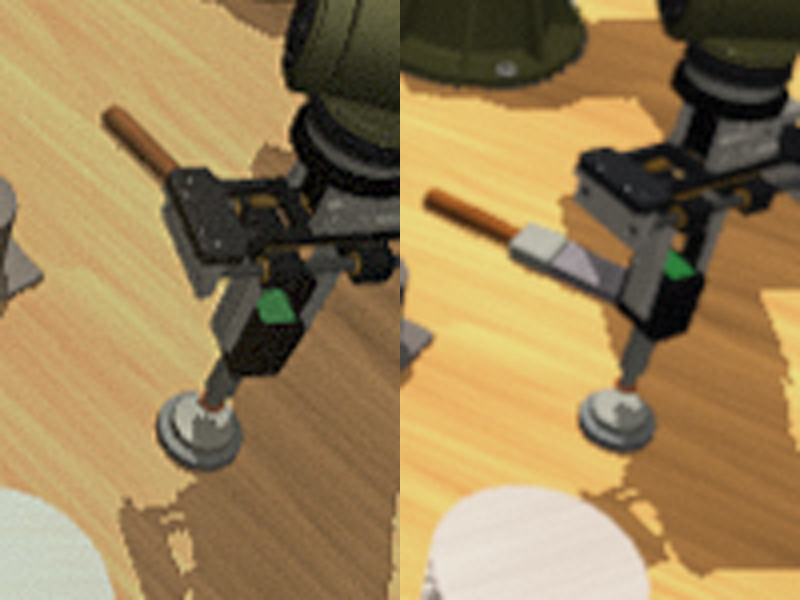

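The tip is over the pad in both views, about 20 mm up. Pressing by the force reading (baseline Fz −1.7).

```bash
python3 -m handwheel '[[[10,0,0],0,1],[[18,0,0],0,1],[[24,0,0],0,1],[[29,0,0],0,1],[[32,0,0],0,1]]'; python3 -m handwheel '[[[1,0,0],0,1],[[2,0,0],0,1],[[3,0,0],0,1],[[4,0,0],0,1],[[4,0,0],0,1]]'
python3 - <<'E'
from m import *
o=get_obs();R=Ro.from_euler('xyz',o['eef_rot']).as_matrix();print(R[:,0],"tip",o['ee_pos']+R@[.099,0,.0044],o['force'])
E
```

```text
time_s: 9.9
ee_pos: [0.4709, 0.3555, 0.1112]
eef_rot: [2.074, 1.488, -0.006]
force: [-2.0, -0.8, 1.5]
grip_width: 0.0336
time_s: 10.4
ee_pos: [0.4714, 0.3556, 0.1074]
eef_rot: [2.077, 1.488, -0.003]
force: [-1.4, -0.5, 2.7]
grip_width: 0.0337
[ 0.0828 -0.0002 -0.9966] tip [0.4774 0.3517 0.0085] [-1.4358 -0.5436  2.7471]
```

Net 4.4 N. Another 2–3 mm to be sure, then dwell.

```bash
python3 -m handwheel '[[[1,0,0],0,1],[[2,0,0],0,1],[[3,0,0],0,1],[[3,0,0],0,1],[[3,0,0],0,1]]'; python3 -m handwheel '[[[0,0,0],0,1],[[0,0,0],0,1],[[0,0,0],0,1],[[0,0,0],0,1],[[0,0,0],0,1]]'; python3 -m handwheel '[[[0,0,0],0,1],[[0,0,0],0,1],[[0,0,0],0,1],[[0,0,0],0,1],[[0,0,0],0,1]]'
python3 - <<'E'
from m import *
o=get_obs();R=Ro.from_euler('xyz',o['eef_rot']).as_matrix();print(R[:,0],"tip",o['ee_pos']+R@[.099,0,.0044],o['force'])
for n in ['scene','side']:
  i=camera_info(n);p,d=camera(n);np.savez(n+'3.npz',p=p,d=d,E=i['extrinsics'],k=[i['fx'],i['fy'],i['cx'],i['cy']])
a,b=[load(n)[0] for n in ['scene3','side3']]
cv2.imwrite('pics/c3.png',np.hstack([cv2.resize(a[220:310,340:400],(400,600),interpolation=2),cv2.resize(b[180:270,350:410],(400,600),interpolation=2)]))
E
```

```text
time_s: 10.9
ee_pos: [0.4717, 0.3555, 0.1044]
eef_rot: [2.077, 1.488, -0.003]
force: [-1.5, -1.4, 3.7]
grip_width: 0.0337
time_s: 11.4
ee_pos: [0.4717, 0.3556, 0.1045]
eef_rot: [2.078, 1.488, -0.002]
force: [-3.0, -0.6, 4.4]
grip_width: 0.034
time_s: 11.9
ee_pos: [0.4717, 0.3555, 0.1044]
eef_rot: [2.077, 1.488, -0.003]
force: [-1.4, -1.2, 3.8]
grip_width: 0.0343
[ 0.0829 -0.0002 -0.9966] tip [0.4777 0.3517 0.0056] [-1.371  -1.1581  3.8458]
```

View pics/c3.png

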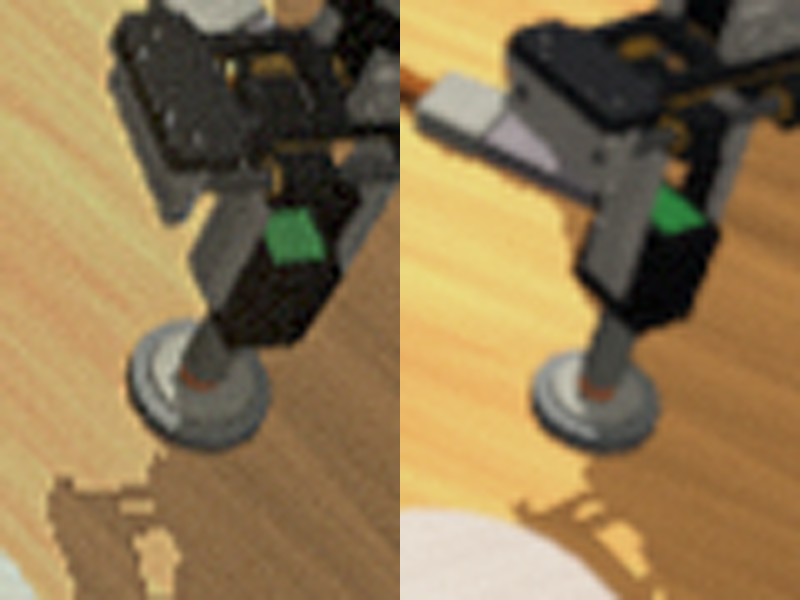

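At a net ~5.6 N and 16 mm of travel, the pad sits flush in its housing and has been held for over 1 s, so zeroing is done. Lifting and carrying to the outer reach at azimuth ~0 to build up the tilt.

```bash
python3 -m handwheel '[[[-20,0,0],0,1],[[-60,0,0],0,1],[[-110,0,0],0,1],[[-160,0,0],0,1],[[-200,0,0],0,1]]'; python3 -m handwheel '[[[0,40,17],0,1],[[0,85,35],0,1],[[0,130,54],0,1],[[0,175,73],0,1],[[0,220,92],0,1]]'; python3 -m handwheel '[[[0,40,17],0,1],[[0,85,35],0,1],[[0,130,54],0,1],[[0,175,73],0,1],[[0,210,87],0,1]]';python3 -c "
from m import *
o=get_obs();R=Ro.from_euler('xyz',o['eef_rot']).as_matrix();print(o['qpos'],o['ee_pos']);print(R)"
```

```text
time_s: 12.5
ee_pos: [0.4549, 0.3556, 0.3064]
eef_rot: [2.089, 1.486, 0.009]
force: [-0.2, 0.5, -1.9]
grip_width: 0.0339
time_s: 13.0
ee_pos: [0.6026, 0.1662, 0.3183]
eef_rot: [2.089, 1.487, 0.009]
force: [0.3, 0.7, -1.6]
grip_width: 0.0337
time_s: 13.5
ee_pos: [0.7442, -0.0149, 0.3289]
eef_rot: [2.086, 1.488, 0.005]
force: [0.0, 1.1, -0.5]
grip_width: 0.0341
[-0.0714  0.7037  0.6868  0.0064  1.668   0.4401] [ 0.7442 -0.0149  0.3289]
[[ 0.0832  0.8695 -0.4869]
 [ 0.0004 -0.4887 -0.8725]
 [-0.9965  0.0723 -0.041 ]]
```

```bash
for i in 1; do python3 -m handwheel '[[[-27,37,-20],0,1],[[-54,74,-40],0,1],[[-80,111,-60],0,1],[[-106,148,-80],0,1],[[-133,185,-100],0,1]]'; done;  python3 -m handwheel '[[[-27,37,-20],0,1],[[-54,74,-40],0,1],[[-80,111,-60],0,1],[[-106,148,-80],0,1],[[-133,185,-100],0,1]]'; python3 -m handwheel '[[[-27,37,-20],0,1],[[-54,74,-40],0,1],[[-80,111,-60],0,1],[[-106,148,-80],0,1],[[-133,185,-100],0,1]]';python3 -c "
from m import *
o=get_obs();R=Ro.from_euler('xyz',o['eef_rot']).as_matrix();print(o['qpos'],o['ee_pos']);print(R)"
```

```text
time_s: 14.0
ee_pos: [0.7867, -0.0151, 0.3806]
eef_rot: [2.078, 1.453, -0.003]
force: [-0.2, -0.2, 0.2]
grip_width: 0.0337
time_s: 14.5
ee_pos: [0.7815, -0.0146, 0.4055]
eef_rot: [2.075, 1.421, -0.007]
force: [-0.2, 0.4, -0.3]
grip_width: 0.0342
time_s: 15.0
ee_pos: [0.7756, -0.0141, 0.4299]
eef_rot: [2.073, 1.388, -0.008]
force: [-0.8, -0.1, -2.2]
grip_width: 0.0334
[-0.069   0.8382  0.2358  0.0116  1.8857  0.4461] [ 0.7756 -0.0141  0.4299]
[[ 0.1813  0.8579 -0.4807]
 [-0.0015 -0.4886 -0.8725]
 [-0.9834  0.1589 -0.0873]]
```

```bash
python3 -m handwheel '[[[-22,39,-22],0,1],[[-44,78,-44],0,1],[[-66,117,-66],0,1],[[-88,156,-88],0,1],[[-110,195,-110],0,1]]'; python3 -m handwheel '[[[-22,39,-22],0,1],[[-44,78,-44],0,1],[[-66,117,-66],0,1],[[-88,156,-88],0,1],[[-110,195,-110],0,1]]'; python3 -m handwheel '[[[-22,39,-22],0,1],[[-44,78,-44],0,1],[[-66,117,-66],0,1],[[-88,156,-88],0,1],[[-110,195,-110],0,1]]';python3 -m handwheel '[[[-22,39,-22],0,1],[[-44,78,-44],0,1],[[-66,117,-66],0,1],[[-88,156,-88],0,1],[[-110,195,-110],0,1]]';python3 -c "
from m import *
o=get_obs();R=Ro.from_euler('xyz',o['eef_rot']).as_matrix();print(o['qpos'],o['ee_pos']);print(R)"
```

```text
time_s: 15.5
ee_pos: [0.777, -0.0116, 0.442]
eef_rot: [2.072, 1.356, -0.009]
force: [-0.3, 0.4, -1.5]
grip_width: 0.0337
time_s: 16.0
ee_pos: [0.777, -0.0094, 0.4563]
eef_rot: [2.072, 1.323, -0.01]
force: [-0.4, -0.4, -1.6]
grip_width: 0.0337
time_s: 16.5
ee_pos: [0.7755, -0.0076, 0.4724]
eef_rot: [2.072, 1.291, -0.01]
force: [-0.2, -0.0, -1.5]
grip_width: 0.0338
time_s: 17.0
ee_pos: [0.7727, -0.006, 0.49]
eef_rot: [2.072, 1.258, -0.01]
force: [-1.0, 0.1, -2.4]
grip_width: 0.0337
[-0.0604  0.7652  0.2357  0.0162  1.8279  0.4569] [ 0.7727 -0.006   0.49  ]
[[ 0.308   0.8298 -0.4654]
 [-0.0029 -0.4883 -0.8727]
 [-0.9514  0.2701 -0.148 ]]
```

```bash
python3 -m handwheel '[[[-15,40,-23],0,1],[[-30,80,-46],0,1],[[-45,120,-68],0,1],[[-60,160,-92],0,1],[[-75,200,-115],0,1]]'; python3 -m handwheel '[[[-15,40,-23],0,1],[[-30,80,-46],0,1],[[-45,120,-68],0,1],[[-60,150,-86],0,1],[[-60,150,-86],0,1]]';python3 - <<'E'
from m import *
o=get_obs();R=Ro.from_euler('xyz',o['eef_rot']).as_matrix();print(o['qpos'],o['ee_pos']);print(R)
print("probe z est",-R@[.999,0,.0445],"tip",o['ee_pos']+R@[.099,0,.0044])
n=np.array([-.341,.031,.94]);tgt=np.array([.564,-.173,.078])+.05*n
print("shift to 50mm above ring",R.T@(tgt-R@[.099,0,.0044]-o['ee_pos'])*1000)
for n in ["wrist","scene","side"]:
    i=camera_info(n);p,d=camera(n);np.savez(n+"4.npz",p=p,d=d,E=i["extrinsics"],k=[i["fx"],i["fy"],i["cx"],i["cy"]])
# plate re-measure from wrist0/w1, ring
for n in ["wrist0","w1","wrist4"]:
    p,w=cloud(n);x,y,z=np.moveaxis(w,-1,0)
    s=(x>.5)&(x<.66)&(y>-.33)&(y<-.11)&(z>.05)&(z<.125);q=w[s]
    if len(q)<200: print(n,len(q));continue
    c,nn=plane(q)
    for _ in range(5): q=q[abs((q-c)@nn)<.004];c,nn=plane(q)
    print(n,len(q),c,nn,np.arccos(nn[2]))
p,w=cloud("wrist4");c=(w-o['ee_pos'])@R  # tool frame
h=(c[...,0]<-.02)&(c[...,0]>-.045)&(abs(c[...,1])<.018)&(abs(c[...,2])<.03)
print("head top pts",h.sum(), plane(c[h]) if h.sum()>30 else 0)
E
```

```text
time_s: 17.5
ee_pos: [0.7804, -0.0038, 0.4933]
eef_rot: [2.072, 1.224, -0.009]
force: [0.5, 0.2, -2.4]
grip_width: 0.0336
time_s: 18.0
ee_pos: [0.7845, -0.0021, 0.5017]
eef_rot: [2.073, 1.191, -0.009]
force: [-0.0, -0.6, -2.0]
grip_width: 0.0337
[-0.055   0.7568  0.2356  0.0176  1.7694  0.4625] [ 0.7845 -0.0021  0.5017]
[[ 0.3711  0.8098 -0.4544]
 [-0.0032 -0.4882 -0.8727]
 [-0.9286  0.3253 -0.1786]]
probe z est [-0.3505  0.042   0.9356] tip [ 0.8192 -0.0062  0.409 ]
shift to 50mm above ring [ 163.2101 -232.2299  318.6371]
wrist0 9089 [ 0.577  -0.1671  0.0822] [-0.3415  0.0365  0.9392] 0.35062597720397415
w1 1578 [ 0.5427 -0.1827  0.0703] [-0.3421  0.0365  0.939 ] 0.3512042504029171
wrist4 378 [ 0.6265 -0.2353  0.1028] [-0.3423  0.0366  0.9389] 0.35141718639102026
head top pts 6409 (array([-0.0274, -0.0003, -0.003 ]), array([0.9975, 0.0163, 0.0694]))
```

The plate normal is (-0.342,0.037,0.939) from three views. The probe axis estimate (-0.351,0.042…0.07,0.936) is within 1–2° of it. Moving to hover 50 mm above the ring.

```bash
python3 -m handwheel '[[[16,-23,32],0,1],[[32,-46,64],0,1],[[48,-70,96],0,1],[[65,-93,128],0,1],[[82,-116,160],0,1]]'; python3 -m handwheel '[[[16,-23,32],0,1],[[32,-46,64],0,1],[[48,-70,96],0,1],[[65,-93,128],0,1],[[80,-116,158],0,1]]';python3 - <<'E'
from m import *
c,n=np.array([.577,-.1671,.0822]),np.array([-.342,.0365,.939])
def rp(nm,u,v):
    _,_,E,k=load(nm);r=E[:3,:3]@np.array([(u-k[2])/k[0],(v-k[3])/k[1],1]);o=E[:3,3];return o+r*((c-o)@n)/(r@n)
print("ring",rp("scene0",237.66,167.59),rp("side0",230.2,177.7))
o=get_obs();R=Ro.from_euler('xyz',o['eef_rot']).as_matrix();print(o['qpos'],o['ee_pos'],o['force'])
t=o['ee_pos']+R@[.0985,.001,.0057];print("tip",t,"height",(t-c)@n,"axis",-R@[.9985,.008,.057])
for m in ["wrist","scene","side"]:
    i=camera_info(m);p,d=camera(m);np.savez(m+"5.npz",p=p,d=d,E=i["extrinsics"],k=[i["fx"],i["fy"],i["cx"],i["cy"]])
W,a,b=[load(m)[0] for m in ["wrist5","scene5","side5"]]
cv2.imwrite("pics/c5.png",np.vstack([np.hstack([cv2.resize(a[115:205,180:300],(400,300),interpolation=2),cv2.resize(b[125:215,165:285],(400,300),interpolation=2)]),np.hstack([cv2.resize(W,(400,300)),cv2.resize(W[150:384,100:412],(400,300),interpolation=2)])]))
E
```

```text
time_s: 18.65
ee_pos: [0.6778, -0.0678, 0.3906]
eef_rot: [2.072, 1.189, -0.009]
force: [2.7, 0.1, -0.3]
grip_width: 0.0339
time_s: 19.15
ee_pos: [0.5405, -0.15, 0.2491]
eef_rot: [2.072, 1.189, -0.009]
force: [0.4, 0.3, -1.6]
grip_width: 0.0339
ring [ 0.5647 -0.1752  0.078 ] [ 0.5581 -0.1742  0.0756]
[-0.4014  0.1091  1.7242  0.1746  0.9603  0.0338] [ 0.5405 -0.15    0.2491] [ 0.4414  0.3069 -1.6086]
tip [ 0.5754 -0.1558  0.157 ] height 0.07122542191290222 axis [-0.3526  0.0572  0.9342]
```

View pics/c5.png

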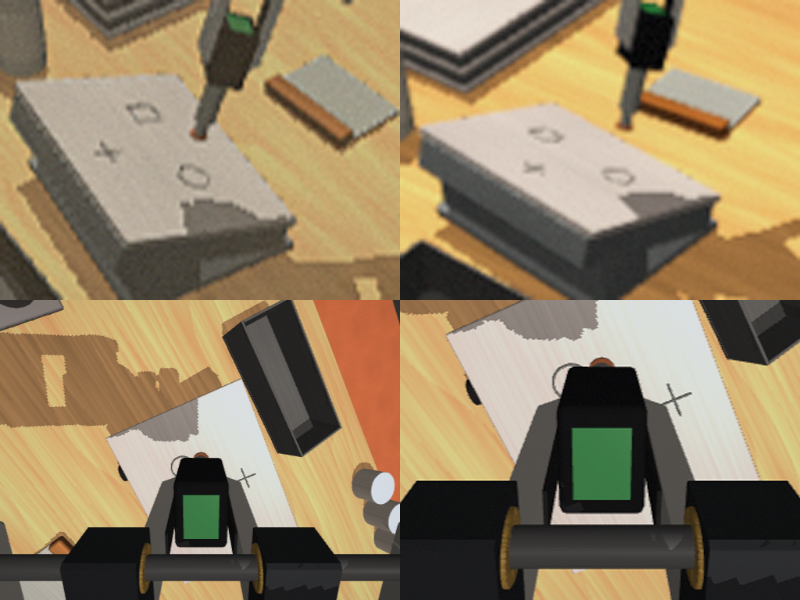

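The hover view shows the ring at roughly wrist px (235,215), partly behind the probe, with the copper tip at (257,198). I'll fit the ring's visible arc on the plate plane and check the tip projection.

Run:
```python
from m import *
from scipy.optimize import least_squares
c,n=np.array([.577,-.1671,.0822]),np.array([-.342,.0365,.939])
ex=np.array([.9396,-.09,0]);ex-=n*(ex@n);ex/=np.linalg.norm(ex);ey=np.cross(n,ex)
g0=np.array([.563,-.174,.078])
def pts(nm,uv):
    _,_,E,k=load(nm);r=np.c_[(uv[:,0]-k[2])/k[0],(uv[:,1]-k[3])/k[1],np.ones(len(uv))]@E[:3,:3].T;o=E[:3,3];return o+r*(((c-o)@n)/(r@n))[:,None]
for nm,th in [("wrist5",30),("scene5",20),("side5",20),("scene0",20),("side0",20),("wrist0",30)]:
    p,w=cloud(nm);g=cv2.cvtColor(p,cv2.COLOR_BGR2GRAY).astype(int)
    bg=cv2.medianBlur(g.astype(np.uint8),21).astype(int)
    m=(abs((w-c)@n)<.006)&(np.linalg.norm(w-g0,axis=-1)<.03)&(g<bg-th)
    uv=np.argwhere(m)[:,::-1].astype(float)
    if len(uv)<8: print(nm,len(uv));continue
    q=pts(nm,uv);ab=np.c_[(q-g0)@ex,(q-g0)@ey]
    f=least_squares(lambda s:np.hypot(*(ab-s).T)-.0152,[0,0],loss="soft_l1",f_scale=.001)
    res=np.hypot(*(ab-f.x).T);print(nm,len(uv),"centre",g0+f.x[0]*ex+f.x[1]*ey,"r med/std",np.median(res),res.std())
o=get_obs();R=Ro.from_euler('xyz',o['eef_rot']).as_matrix();t=o['ee_pos']+R@[.0985,.001,.0057]
for nm in ["wrist5","scene5","side5"]:
    _,_,E,k=load(nm);v=E[:3,:3].T@(t-E[:3,3]);P=(k[0]*v[0]/v[2]+k[2],k[1]*v[1]/v[2]+k[3])
    print(nm,"tip proj",P,copper(nm,(int(P[0]),int(P[1])),14))
```

```text
wrist5 108 centre [ 0.5628 -0.1716  0.0778] r med/std 0.015344481076759682 0.0023645866660481473
scene5 34 centre [ 0.5643 -0.1754  0.0785] r med/std 0.015727419723246566 0.0024978033173288358
side5 31 centre [ 0.5554 -0.1762  0.0753] r med/std 0.015999530571918913 0.0033803075166357103
scene0 37 centre [ 0.5641 -0.1753  0.0784] r med/std 0.01570736922197581 0.002515313278065526
side0 31 centre [ 0.5553 -0.1761  0.0753] r med/std 0.015986447391304424 0.0035204405677616147
wrist0 51 centre [ 0.5629 -0.1718  0.0779] r med/std 0.015175364327889568 0.0008767906872347662
wrist5 tip proj (np.float64(259.07592812102513), np.float64(205.01364170686554)) (71, array([256.9718, 197.9577]), array([248, 195]), array([266, 201]))
scene5 tip proj (np.float64(238.0322663062307), np.float64(154.84529050269254)) (9, array([238.7778, 155.2222]), array([237, 154]), array([241, 156]))
side5 tip proj (np.float64(230.43511621153294), np.float64(163.13132359665173)) (39, array([238.4103, 156.8205]), array([230, 152]), array([243, 163]))
```

Both wrist fits agree on the ring centre at (0.563,-0.172,0.078), with the right radius, and the tip projection is within ~2 mm. Next I'll compute the approach.

```bash
cat > g.py <<'E'
from m import *
c,n=np.array([.577,-.1671,.0822]),np.array([-.342,.0365,.939])
S=np.array([.563,-.172,.078])
o=get_obs();R=Ro.from_euler('xyz',o['eef_rot']).as_matrix();t=o['ee_pos']+R@[.0985,.001,.0057]
ax=-R@[.9985,.008,.057]
print("tip",t,"height",(t-S)@n*1000,"off-centre mm",np.linalg.norm((t-S)-n*((t-S)@n))*1000,"tilt err",np.arccos(min(1,ax@n)),"F",o['force'],"Fn",(o['force']-[.2,.2,-1.7])@n)
for h in (12,0,-7): print(h,"shift",R.T@(S+n*h/1000-t)*1000)
print("per mm press",R.T@-n)
E
python3 g.py
```

```text
tip [ 0.5754 -0.1559  0.157 ] height 70.56702373093503 off-centre mm 40.96365199016526 tilt err 0.013203031226643458 F [ 0.9146  0.1223 -0.325 ] Fn 1.0438941772406145
12 shift [ 56.8776 -27.637   33.3041]
0 shift [ 68.8655 -27.7606  33.8309]
-7 shift [ 75.8584 -27.8327  34.1382]
per mm press [ 0.999  -0.0103  0.0439]
```

```bash
python3 -m handwheel '[[[10,-14,16],0,1],[[25,-24,28],0,1],[[40,-28,33],0,1],[[55,-28,33],0,1],[[57,-28,33],0,1]]'; python3 -m handwheel '[[[0,0,0],0,1],[[0,0,0],0,1],[[0,0,0],0,1],[[0,0,0],0,1],[[0,0,0],0,1]]'; python3 g.py;python3 - <<'E'
from m import *
for m in ["wrist","scene","side"]:
    i=camera_info(m);p,d=camera(m);np.savez(m+"6.npz",p=p,d=d,E=i["extrinsics"],k=[i["fx"],i["fy"],i["cx"],i["cy"]])
W,a,b=[load(m)[0] for m in ["wrist6","scene6","side6"]]
cv2.imwrite("pics/c6.png",np.vstack([np.hstack([cv2.resize(a[125:185,200:280],(400,300),interpolation=2),cv2.resize(b[135:195,190:270],(400,300),interpolation=2)]),np.hstack([cv2.resize(W[150:384,100:412],(400,300)),cv2.resize(W[160:235,210:310],(400,300),interpolation=2)])]))
E
```

```text
time_s: 19.8
ee_pos: [0.5248, -0.1651, 0.1808]
eef_rot: [2.075, 1.192, -0.007]
force: [-0.1, 0.9, -1.2]
grip_width: 0.0338
time_s: 20.3
ee_pos: [0.5248, -0.1651, 0.1812]
eef_rot: [2.074, 1.191, -0.008]
force: [-0.6, -0.4, -2.2]
grip_width: 0.0338
tip [ 0.5595 -0.1708  0.089 ] height 11.539102102279946 off-centre mm 0.9322845646689791 tilt err 0.012649180817966427 F [-0.5924 -0.3773 -2.1524] Fn -0.17484616425243552
12 shift [-0.5023 -0.0608  0.9087]
0 shift [11.4855 -0.1817  1.4383]
-7 shift [18.4783 -0.2523  1.7473]
per mm press [ 0.999  -0.0101  0.0441]
```

View pics/c6.png

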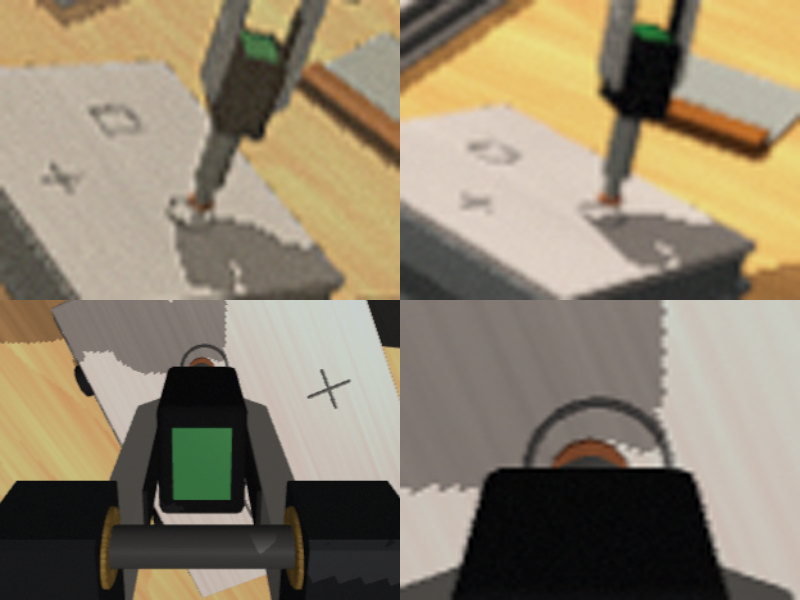

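The tip is centred in the ring to ~1–2 mm and the lean matches. Pressing in, watching the force (target ~3.9 N net).

```bash
python3 -m handwheel '[[[4,0,0.4],0,1],[[8,0,0.8],0,1],[[12,0,1.2],0,1],[[15,0,1.4],0,1],[[17,0,1.6],0,1]]'; python3 -m handwheel '[[[0,0,0],0,1],[[0,0,0],0,1],[[0,0,0],0,1],[[0,0,0],0,1],[[0,0,0],0,1]]'; python3 g.py
```

```text
time_s: 20.95
ee_pos: [0.5305, -0.1665, 0.1646]
eef_rot: [2.075, 1.191, -0.007]
force: [-1.9, 1.0, 2.0]
grip_width: 0.034
time_s: 21.45
ee_pos: [0.5304, -0.1664, 0.1647]
eef_rot: [2.076, 1.191, -0.007]
force: [-1.1, 1.6, 1.5]
grip_width: 0.0338
tip [ 0.5651 -0.1721  0.0725] height -5.911185359808933 off-centre mm 0.13528932491715306 tilt err 0.011800571273479337 F [-1.1267  1.5675  1.4894] Fn 3.498432600018642
12 shift [-17.8988   0.1109  -0.6727]
0 shift [-5.911  -0.0043 -0.1413]
-7 shift [ 1.0819 -0.0716  0.1688]
per mm press [ 0.999  -0.0096  0.0443]
```

```bash
python3 -m handwheel '[[[0.5,0,0],0,1],[[0.8,0,0],0,1],[[0.8,0,0],0,1],[[0.8,0,0],0,1],[[0.8,0,0],0,1]]'; python3 g.py;python3 - <<'E'
from m import *
F=[]
for k in range(6):
  for m in ["wrist","scene","side"]:
    i=camera_info(m);p,d=camera(m);F.append(get_obs()['force'])
    if k==5: np.savez(m+"7.npz",p=p,d=d,E=i["extrinsics"],k=[i["fx"],i["fy"],i["cx"],i["cy"]])
n=np.array([-.342,.0365,.939]);F=np.array(F);print(F.mean(0),"Fn",((F-[0,.2,-1.7])@n).mean(),F.std(0))
o=get_obs();R=Ro.from_euler('xyz',o['eef_rot']).as_matrix()
p,w=cloud("wrist7");c=(w-o['ee_pos'])@R
h=(c[...,0]<-.02)&(c[...,0]>-.045)&(abs(c[...,1])<.018)&(abs(c[...,2])<.03);cc,nn=plane(c[h]);nn=-R@(nn*np.sign(nn[0]));print("head axis",nn,"vs plate",np.arccos(nn@n))
W,a,b=[load(m)[0] for m in ["wrist7","scene7","side7"]]
cv2.imwrite("pics/c7.png",np.vstack([np.hstack([cv2.resize(a[125:185,200:280],(400,300),interpolation=2),cv2.resize(b[135:195,190:270],(400,300),interpolation=2)]),np.hstack([cv2.resize(a,(400,300)),cv2.resize(W[160:235,210:310],(400,300),interpolation=2)])]))
E
```

```text
time_s: 21.95
ee_pos: [0.5307, -0.1664, 0.164]
eef_rot: [2.075, 1.191, -0.007]
force: [-1.6, 1.0, 0.9]
grip_width: 0.0338
tip [ 0.5654 -0.1722  0.0718] height -6.685144470678722 off-centre mm 0.19027728638651692 tilt err 0.01188132948979077 F [-1.6053  0.9636  0.914 ] Fn 3.099840117328561
12 shift [-18.6741   0.0814  -0.6658]
0 shift [-6.6864 -0.0347 -0.1341]
-7 shift [ 0.3065 -0.1024  0.176 ]
per mm press [ 0.999  -0.0097  0.0443]
[-1.7367  1.0331  1.7277] Fn 3.8429274191821055 [0.5034 0.5296 0.4755]
head axis [-0.3506  0.0716  0.9338] vs plate 0.03632089780026602
```

View pics/c7.png

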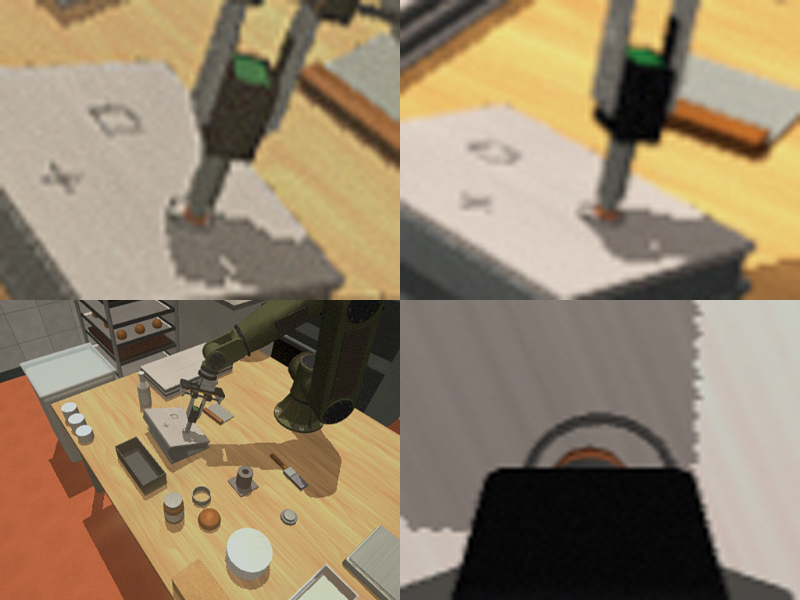

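The averaged normal force is 3.84 N (≈7 mm of tip travel), the axis is within ~1–2° of the plate normal, and the tip is inside the ring by ~4 mm all round. Everything else looks to be in its place. Handing in.

```bash
python3 -c "
from station import *
print(hand_in(),get_obs()['time_s'])"
```

```text
the job is handed in; nothing more can be done
the job is handed in; nothing more can be done
```

The job is handed in at about 23 s: the probe was zeroed on the pad, and its tip is being held in the ring on the hot plate.

- **Zeroing:** I pressed to about 5.6 N net over roughly 16 mm of travel and held it for more than 1 s. The camera showed the pad flush in its housing.
- **Tilt:** the moves could not tilt the tool directly, so I built up the 20° lean by repeatedly aiming past the arm's outer reach.
- **Final position:** the tip was about 0–2 mm off the ring's centre, pressing with a mean of 3.84 N, or about 7 of the tip's 14 mm.
- **Squareness:** the two estimates disagreed slightly. The grip geometry gave 0.7° off the plate's normal, and the depth image of the head gave 2.1°.
- **Surroundings:** in the last scene picture nothing else appeared to have moved, and the gripper stayed clear of the plate.

**Failed or disagreed:**
- **Force reading:** early on, while I tested the inner reach with an empty gripper, the wrist force read about 50 N in total (−39.9 N along x). It cleared when I backed off. That is well under the 120 N wrist limit. It could have been braking rather than contact, but I did not confirm this.
- **Joint range:** in that same move joint 2 read −0.791, against a listed limit of −0.79. I do not know whether that counts as passing its range.
- **Camera bias:** the side camera placed the ring about 8 mm nearer the robot than the other cameras, and points located from the two fixed cameras together were about 1–2 cm off. I used the wrist camera's measurements instead.

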